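# Release the slide carrier and bring it to the flip stop

## Robot

A 7-joint arm with a two-finger parallel gripper is mounted at the origin on the work surface. World frame = base frame: x ahead of the robot, y to its left, z up, the work surface at z = 0. Lengths are in m, angles in rad, forces in N, time in s.
With the tool pointing down it reaches from about 0.4 to 0.875 m from the base axis. Payload 4.4 kg.
Tool frame: the origin (TCP) lies midway between the tips of the shut fingers; the grasp point (between the pads) lies bot.grip_depth behind it (bot.grip_depth is the distance from the TCP to the grasp point, in m); z points along the fingers, y is the direction in which the jaws open and shut (so a half turn about z gives the same grasp; the last joint's range is limited). The gripper opens to 85 mm and grips with 20 to 120 N. Pads are 22 mm wide; open, the fingers measure 114 mm over their backs; the gripper's body (76 mm by 85 mm) begins 54 mm behind the grasp point. The pads swing forward as they close: fully open they stand 13 mm farther back than shut.
Start: joints at [-1.409, 0.628, 0.038, 1.517, -0.027, 0.996, -0.02], TCP at [0.147, 0.633, 0.231] pointing down, gripper open.
Joint ranges: [-3.06, 3.06], [-0.37, 2.12], [-1.25, 1.32], [0.18, 2.47], [-1.1, 4.24], [0.23, 1.98], [-2.94, 2.94]. Speed limits (rad/s): [2.57, 2.57, 3.14, 3.14, 3.14, 3.14, 3.14].

## Interface

Orientations are given as a rotation vector (axis times angle).
In Python, from station import bot gives the robot as it stands.
- The arm moves only by the shell command python3 -m crank 'ROWS' [FORCE]. ROWS is JSON, a list of rows, each an object with "translation": the shift along the tool's x, y, z in cm, a list of three; "turn": the turn about the tool's z in rad; "gripper": the finger opening in cm, from 0 to 8.54. A call has 1 to 5 rows; each row is the pose to reach, as a shift and turn from the pose commanded when the call began, along the tool's axes at that moment; what a row does not reach only later rows make up. A row lasts 1/12 s, in which the tool goes at most 41.7 mm and 7.16 degrees, less where a joint would pass 70% of its speed; a pose out of reach is approached as far as the arm can. A call with a gripper value outside its range is refused whole. The fingers move at their own pace and stop on an object; FORCE is the grip in N (left out, the last holds). Time passes only in rows, so rows that repeat a pose let the fingers close. It gives the time, the measured TCP pose, the force and the opening at its end, in the units of the state.
- bot.get_state(): the state, without advancing time (a new reading comes with each control period).
- bot.grab_frame(name): name is "scene" or "top"; returns the picture (400x640x3 uint8, red, green, blue); there is no depth.
- bot.camera_params(name): a dict with "mtx" (3x3 intrinsics, pixels), "pose" (4x4, takes a point from camera to world coordinates). Camera axes: x right, y up, looking along -z (the intrinsics and any distortion apply to the point x, -y, -z); pixel columns grow to the right and rows downward; lengths in m; the calibration is good to about 2 mm. A picture is of the moment at which its call begins. camera_params takes no time and is no camera call.
- bot.sign_off(): hands the job in, once; it reports no verdict.
The state is a dict: "time_s": time; "joint_pos": joint angles; "qd": joint speeds; "joint_efforts": joint torques, N m; "tool_pos": TCP position; "tool_rot": TCP orientation; "force": force on the tool from outside, world axes, zero at the start; "ft_torque": the same for the moment, N m; "width": finger opening in m.
Only numpy, scipy, OpenCV 4.12 (cv2) and the standard library are available. Lean on these libraries where they do the work, as an engineer would, in place of code of your own. Each camera call takes 0.05 s, during which the arm holds its last target.

## Task

Free the slide carrier on the viewing stage: lift the spring hold-down finger by its orange knob until its toe is out of the carrier's pocket, swing it a full quarter turn aside, and let it go. Then flip the orange-tipped stop flag down across the track, and only then slide the carrier along the track, without lifting it, until it rests against the flag over the light panel. Leave the finger aside and the flag down, and do not disturb the other things on the bench or drag the finger across the carrier.

Things in the scene. Friction and masses are not known exactly. Their poses are not given: they have to be found in the camera images.
- stage: Fixed black deck, 340 mm along y, x -75 to +125 mm, top (track floor) 20 mm above the bench. Origin at bench height mid-track; z up, +y along the track to the flag, +x away from the robot. Rails 8 wide, 5 high, inner faces at x = +-39.5, y -140 to +110. White light panel 96 x 70 flush in the floor, centred at y = +75 (all mm).
- carrier: Aluminium slide carrier with two glass slides, 100 mm along y (the track), 76 along x, 14 thick, about 0.22 kg, loose. Origin: centre of its underside, axes as the stage's. In the middle of its top a pocket 26 x 26, 8 deep, holds the finger's toe. It starts near the stage's y = -85 mm; against the lowered flag its origin is at y = +75 mm.
- finger_knob (a point): Centre of the top of the orange upright knob (20 mm diameter, 30 tall) on the finger's free end, 75 mm above the bench at the start. Right under it is the finger, a bar 16 wide, 8 thick (top 45 mm above the bench), running to the post; the toe, 10 mm diameter, reaches 11 mm below the bar, straight under the knob. Knob and finger turn as one.
- finger_post (a point): Foot, on the track floor, of the vertical post about which the finger swings, at x = +62, y = -85 mm of the stage, 62 mm from the knob's axis. The post is 66 mm high, 20 mm across its cap. A spring round it presses the finger down. Two fork cheeks stand beside the bar 16 mm from the post's axis, 24 mm high over the floor.
- finger_lift (a joint): Lift of the finger (m): 0 with its toe on the pocket's floor, at most 0.022; the toe is out of the pocket from 0.008. A spring presses it down with about 6 N at 0 and 11 N at full lift; let go outside the carrier it drops to -0.003. At rest the bar lies in a guide fork that stops it from swinging until it is lifted over 0.007.
- finger_swing (a joint): Swing of the finger (rad): 0 pointing across the track to the stage's -x; positive is clockwise seen from above, so at +1.57 it points along the stage's +y, beside the track. Range -1.75 to +1.75; either way will do. Light friction: it stays where it is left. Clear of the carrier beyond 1.3 either way.
- flag (a joint): Stop flag (rad): 0 standing beside the track, leaning 0.15 rad outwards to the stage's -x, held by its own weight (0.05 kg); grows as it is pushed to +x, tips over of itself beyond 0.15 and drops to 1.72, lying across the track. Starts between 0 and 0.08.
- flag_tip (a point): End of the stop flag: a steel bar 80 mm long from hinge to this point, 12 wide along the track, 10 thick, last 20 mm orange. Its hinge line runs along the track at x = -56, y = +131 mm of the stage, 28 mm above the bench, between small cheeks on the robot's side of the track.
- objective: Bystander: dark steel objective lens, 30 mm diameter, 45 mm tall, standing on the deck's far side near the flag end.
- jar: Bystander: small clear jar with white cap and label, 34 mm diameter, 40 mm tall, on the deck's far side near the finger end.
- oil_bottle: Bystander: amber bottle, 36 mm diameter, 75 mm tall.
- dish: Bystander: glass dish, 90 mm diameter, 16 mm tall.
- slide_box: Bystander: blue and white slide box, 87 x 172 x 36 mm.
- driver: Bystander: screwdriver lying on the bench.
- mug: Bystander: blue mug, 80 mm diameter, 95 mm tall.
Mind the look-alikes: they are no part of the job. Leave any yellow look-alike of the carrier alone.

How it is judged:
By the outcome, as a careful person would: the job done as asked, in the order asked, and still so for the second after the job is handed in, with the robot touching nothing.
It also fails if it takes over 58 s, if anything falls off the work surface, if the arm or the gripper's body presses on something with over 40 N, if the wrist force passes 120 N, or if a joint passes its speed limit or range.

## Working session

There is one attempt and no reset: what is moved stays moved. The work goes in short steps, Python scripts to look and compute and a shell command to move; the robot and the scene stay as the last step left them, time stands still between calls to the robot, and variables do not carry over. Pictures are saved under pics/ and viewed, and the job is handed in when it is done.

```bash
ls; mkdir -p pics; python3 - <<'E'
from station import bot
import cv2
for n in ("scene","top"):
    im=bot.grab_frame(n); cv2.imwrite(f"pics/{n}0.png",im[:,:,::-1])
    p=bot.camera_params(n); print(n,{k:(v.tolist() if hasattr(v,'tolist') else v) for k,v in p.items()})
print(bot.get_state(),bot.grip_depth)
E
```

```text
pics
scene {'mtx': [[495.09358725465074, 0.0, 319.799217187924], [0.0, 495.09358725465074, 198.26295431184263], [0.0, 0.0, 1.0]], 'pose': [[-0.727754371488745, -0.42322709154716237, 0.5396780556586971, 1.3215947486170925], [0.6858191071043684, -0.4549007982411064, 0.5680822265219806, 0.8292018837376216], [0.005072189821815417, 0.7835458459721002, 0.6213132705409387, 0.9639189680327248], [0.0, 0.0, 0.0, 1.0]]}
top {'mtx': [[390.6053531933649, 0.0, 315.91545834508975], [0.0, 390.6053531933649, 197.33672358938884], [0.0, 0.0, 1.0]], 'pose': [[-0.0005886486128937347, 0.9951828678781101, -0.09803424388809634, 0.4175927576317623], [-0.9997147750560849, 0.001754935399159478, 0.02381782392046452, 0.04317653079047685], [0.023875134080712762, 0.09802030240539449, 0.9948979838601457, 1.3902756778261187], [0.0, 0.0, 0.0, 1.0]]}
{'time_s': 0.1, 'joint_pos': array([-1.40881632,  0.62925632,  0.0384528 ,  1.51825827, -0.02698797,
        0.99628605, -0.01997652]), 'qd': array([-0.00061955, -0.00145685,  0.00123828, -0.00318404, -0.00071781,
        0.0001213 , -0.00034786]), 'joint_efforts': array([ 3.76401149e-03, -5.64533687e+01,  1.23061515e+00, -1.93975890e+01,
        1.12216762e-02,  5.34109407e-03, -4.17093347e-06]), 'tool_pos': array([0.14663371, 0.63267968, 0.23048256]), 'tool_rot': array([-3.56967582e-01, -3.12108357e+00,  2.64216780e-03]), 'force': array([ 0.66940576, -0.53483108, -1.2586648 ]), 'ft_torque': array([-0.03973205, -0.0270153 , -0.04368038]), 'width': 0.08542060209898326} 0.0187
```

View pics/scene0.png

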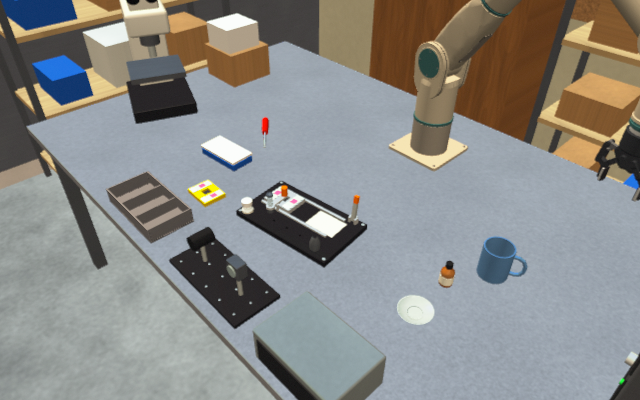

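View pics/top0.png

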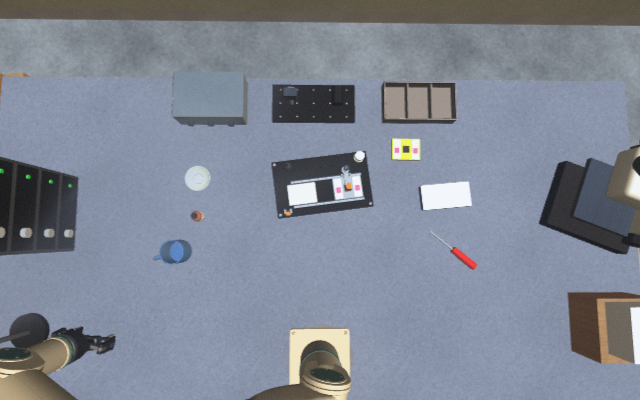

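```bash
python3 - <<'E'
import cv2
a=cv2.imread("pics/top0.png")[145:225,265:380]; cv2.imwrite("pics/topc.png",cv2.resize(a,None,fx=6.9,fy=6.9,interpolation=cv2.INTER_CUBIC))
a=cv2.imread("pics/scene0.png")[175:265,230:375]; cv2.imwrite("pics/scenec.png",cv2.resize(a,None,fx=5.5,fy=5.5,interpolation=cv2.INTER_CUBIC))
E
```

```text
(no output)
```

View pics/topc.png

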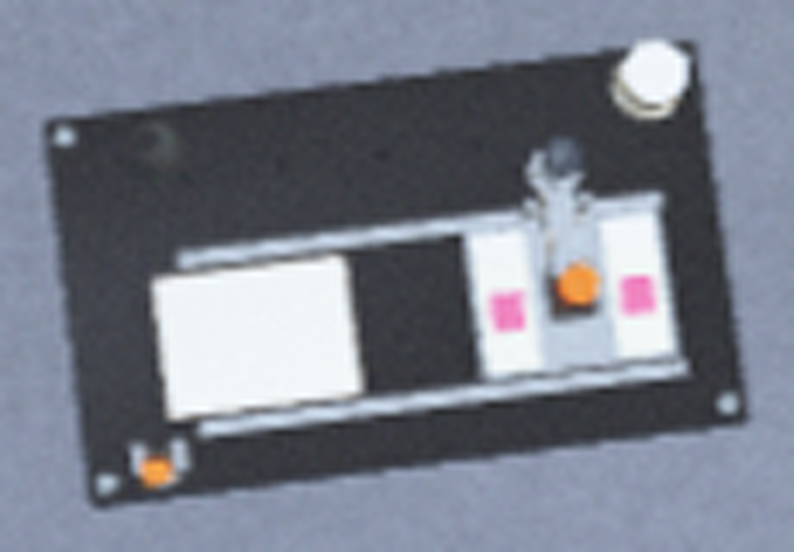

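View pics/scenec.png

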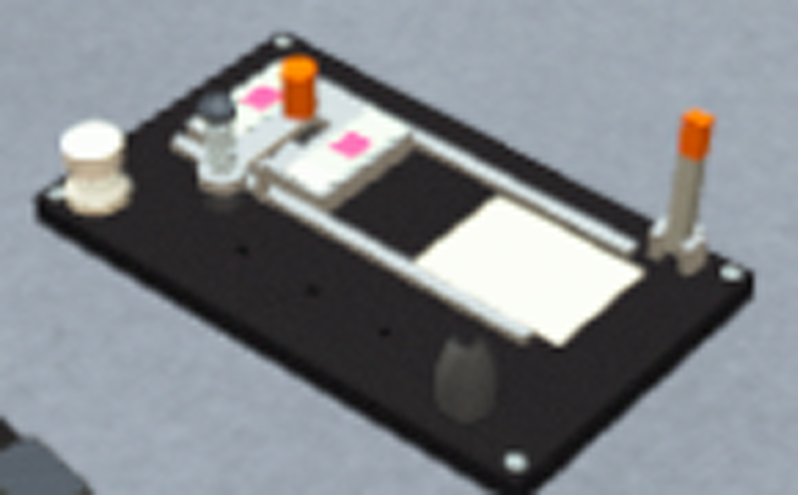

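The top crop shows the stage's orange knob at about (349,186) and the flag tip at (287,213). The white panel is at (287-317,182-205). The carrier in the track is aluminium with pink labels, and the yellow one at (406,149) is the look-alike on the bench. Next I fit the stage pose.

```bash
cat > h.py <<'E'
import numpy as np, cv2
from scipy.optimize import least_squares
from station import bot
def proj(P,n):
    c=bot.camera_params(n); T=np.linalg.inv(c["pose"]); q=T[:3,:3]@np.asarray(P,float)+T[:3,3]
    q=np.array([q[0],-q[1],-q[2]]); u=c["mtx"]@q; return u[:2]/u[2]
def ray(uv,n,z):
    c=bot.camera_params(n); d=np.linalg.inv(c["mtx"])@np.array([uv[0],uv[1],1]); d=c["pose"][:3,:3]@np.array([d[0],-d[1],-d[2]]); o=c["pose"][:3,3]
    return o+d*(z-o[2])/d[2]
def S(p,s): 
    c,si=np.cos(p[2]),np.sin(p[2]); x,y,z=np.array(s)/1000.
    return np.array([p[0]+c*x-si*y,p[1]+si*x+c*y,z])
E
python3 - <<'E'
from h import *
t=lambda u,v:((u+.5)/6.9-.5+265,(v+.5)/6.9-.5+145)
s=lambda u,v:((u+.5)/5.5-.5+230,(v+.5)/5.5-.5+175)
D=[("top",t(45,120),(125,170,20)),("top",t(693,42),(125,-170,20)),("top",t(152,280),(35,123,20)),("top",t(345,257),(35,27,20)),("top",t(362,392),(-35,27,20)),("top",t(168,418),(-35,123,20)),("top",t(578,285),(0,-85,75)),("top",t(563,155),(62,-85,86)),
("scene",s(415,258),(35,27,20)),("scene",s(500,195),(-35,27,20)),("scene",s(643,272),(-35,123,20)),("scene",s(560,345),(35,123,20)),("scene",s(299,68),(0,-85,75)),("scene",s(217,103),(62,-85,86)),("scene",s(283,33),(-75,-170,20)),("scene",s(38,200),(125,-170,20)),("scene",s(752,275),(-75,170,20))]
def f(p,D=D): return np.concatenate([proj(S(p,q),n)-uv for n,uv,q in D])
for name in ("top","scene",None):
    DD=[d for d in D if name in(None,d[0])]
    r=least_squares(lambda p:f(p,DD),[.6,0,.1],loss="soft_l1"); print(name,r.x,np.round(f(r.x,DD).reshape(-1,2),1).tolist())
p=r.x; np.save("stage.npy",p)
for nm,q in dict(knob=(0,-85,75),post=(62,-85,86),carrier=(0,-85,34),goal=(0,75,34),flaghinge=(-56,131,28),flagtip0=(-56-80*np.sin(.11),131,28+80*np.cos(.11))).items(): print(nm,S(p,q).round(4))
E
```

```text
top [ 0.57612527 -0.01417189  0.12742844] [[-0.3, -0.0], [0.4, -0.3], [0.5, 0.1], [-0.6, 0.1], [-0.5, 0.1], [0.5, -0.3], [-0.0, -0.1], [-0.0, 0.3]]
scene [ 0.5790127  -0.01160156  0.12960066] [[0.1, 1.1], [-0.0, 0.6], [-0.2, 0.2], [-0.1, -0.3], [0.0, -0.1], [0.2, 0.5], [-0.1, -1.1], [-1.3, -0.8], [1.4, -0.5]]
None [ 0.5771476  -0.01339882  0.12778386] [[-0.5, -0.3], [0.2, -0.5], [0.2, -0.1], [-0.8, -0.2], [-0.7, -0.2], [0.3, -0.5], [-0.3, -0.4], [-0.2, -0.0], [0.2, 0.5], [0.0, 0.0], [-0.2, -0.3], [-0.2, -0.9], [0.2, -0.7], [0.4, -0.1], [0.1, -1.6], [-1.1, -1.5], [1.3, -1.0]]
knob [ 0.588  -0.0977  0.075 ]
post [ 0.6495 -0.0898  0.086 ]
carrier [ 0.588  -0.0977  0.034 ]
goal [0.5676 0.061  0.034 ]
flaghinge [0.5049 0.1094 0.028 ]
flagtip0 [0.4962 0.1083 0.1075]
```

```bash
cat >> h.py <<'E'
from scipy.spatial.transform import Rotation as Ro
p=np.load("stage.npy") if __import__("os").path.exists("stage.npy") else None
def st():
    s=bot.get_state(); R=Ro.from_rotvec(s["tool_rot"]).as_matrix(); P=s["tool_pos"]
    c,si=np.cos(p[2]),np.sin(p[2]); d=P-[p[0],p[1],0]
    q=np.array([c*d[0]+si*d[1],-si*d[0]+c*d[1],d[2]])*1000
    yaw=np.arctan2(R[1,1],R[0,1])-p[2]-np.pi/2   # jaw vs stage y, ccw
    return s,R,P,q,yaw
def go(stage=None,jaw=None):
    """print shift (cm, tool axes) & turn to bring TCP to stage mm point, jaw angle ccw from stage +y"""
    s,R,P,q,yaw=st()
    print("t",round(s["time_s"],2),"stageTCP",q.round(1),"jaw",round(yaw,3),"z-ax",R[:,2].round(3),"F",s["force"].round(1),"w",round(s["width"]*1e3,1),"q",s["joint_pos"].round(2))
    if stage is not None: print("shift cm",(R.T@(S(p,stage)-P)*100).round(2))
    if jaw is not None: print("turn",round(-(((jaw-yaw)+np.pi/2)%np.pi-np.pi/2),3))
E
python3 -c "
from h import *
go((0,-85,130),0)
t=lambda u,v:((u+.5)/6.9-.5+265,(v+.5)/6.9-.5+145)
inv=lambda P:(np.array([[np.cos(p[2]),np.sin(p[2])],[-np.sin(p[2]),np.cos(p[2])]])@(P[:2]-p[:2])*1000).round(0)
print('jar',inv(ray(t(652,70),'top',.06)),'flagtip',inv(ray(t(155,470),'top',.107)),'knob',inv(ray(t(578,285),'top',.075)),'obj',inv(ray(t(155,140),'top',.065)))
"
```

```text
t 0.1 stageTCP [-344.7  695.7  230.5] jaw -0.356 z-ax [-0.    -0.002 -1.   ] F [ 0.7 -0.5 -1.3] w 85.4 q [-1.41  0.63  0.04  1.52 -0.03  1.   -0.02]
shift cm [-59.49 -61.17  10.15]
turn -0.356
jar [ 103. -139.] flagtip [-68. 130.] knob [ -2. -86.] obj [ 98. 112.]
```

```bash
python3 -m crank '[{"translation":[-4,-4,0],"turn":-0.1,"gripper":5},{"translation":[-7,-7,0],"turn":-0.2,"gripper":5},{"translation":[-10,-10,0],"turn":-0.3,"gripper":5},{"translation":[-13,-13,0],"turn":-0.356,"gripper":5},{"translation":[-15,-15,0],"turn":-0.356,"gripper":5}]' 40; python3 -c "
from h import *
go((0,-85,180),0)"
```

```text
time_s: 0.52
tool_pos: [0.2576, 0.4544, 0.231]
tool_rot: [0.206, -3.134, 0.001]
force: [0.6, -0.3, 1.1]
width: 0.05
t 0.52 stageTCP [-257.4  504.7  231. ] jaw 0.003 z-ax [-0.    -0.001 -1.   ] F [ 0.6 -0.3  1.1] w 50.0 q [-1.07  0.45 -0.06  1.87  0.04  0.83  0.56]
shift cm [-25.53 -59.05   5.12]
turn 0.003
```

```bash
python3 -m crank '[{"translation":[-25.5,-59,4],"turn":0,"gripper":5},{"translation":[-25.5,-59,4],"turn":0,"gripper":5},{"translation":[-25.5,-59,4],"turn":0,"gripper":5},{"translation":[-25.5,-59,4],"turn":0,"gripper":5},{"translation":[-25.5,-59,4],"turn":0,"gripper":5}]'; python3 -c "
from h import *
go((0,-85,180),0)"
```

```text
time_s: 0.93
tool_pos: [0.3637, 0.2757, 0.2182]
tool_rot: [0.202, -3.135, 0.0]
force: [0.9, 1.0, 1.1]
width: 0.05
t 0.93 stageTCP [-174.9  314.   218.2] jaw 0.001 z-ax [-0. -0. -1.] F [0.9 1.  1.1] w 50.0 q [-0.68  0.38 -0.04  2.05  0.02  0.72  0.96]
shift cm [-17.46 -39.91   3.82]
turn 0.001
```

```bash
python3 -m crank '[{"translation":[-17,-39,3],"turn":0,"gripper":5},{"translation":[-17,-39,3],"turn":0,"gripper":5},{"translation":[-17,-39,3],"turn":0,"gripper":5},{"translation":[-17,-39,3],"turn":0,"gripper":5},{"translation":[-17,-39,3],"turn":0,"gripper":5}]'; python3 -c "
from h import *
go((0,-85,130),0)"
```

```text
time_s: 1.35
tool_pos: [0.4704, 0.0974, 0.2035]
tool_rot: [0.201, -3.135, -0.0]
force: [0.3, 0.5, 0.8]
width: 0.05
t 1.35 stageTCP [-91.8 123.5 203.5] jaw 0.0 z-ax [-0. -0. -1.] F [0.3 0.5 0.8] w 50.0 q [-0.25  0.43 -0.02  2.01  0.01  0.7   1.42]
shift cm [ -9.17 -20.85   7.34]
turn 0.0
```

```bash
python3 -m crank '[{"translation":[-9.1,-20.8,5],"turn":0,"gripper":5},{"translation":[-9.1,-20.8,5],"turn":0,"gripper":5},{"translation":[-9.1,-20.8,5],"turn":0,"gripper":5},{"translation":[-9.1,-20.8,5],"turn":0,"gripper":5},{"translation":[-9.1,-20.8,5],"turn":0,"gripper":5}]'; python3 -m crank '[{"translation":[0,-1,2],"turn":0,"gripper":5},{"translation":[0,-1,4],"turn":0,"gripper":5},{"translation":[0,-1,4],"turn":0,"gripper":5}]'; python3 -c "
from h import *
go((0,-85,48),0)
for n in ('top','scene'): cv2.imwrite(f'pics/{n}1.png',bot.grab_frame(n)[:,:,::-1])
a=cv2.imread('pics/top1.png')[145:225,265:380];b=cv2.imread('pics/scene1.png')[160:240,250:365]
cv2.imwrite('pics/c1.png',cv2.resize(np.hstack([a,b]),None,fx=3.4,fy=3.4,interpolation=cv2.INTER_CUBIC))"
```

```text
time_s: 1.77
tool_pos: [0.5751, -0.077, 0.1581]
tool_rot: [0.201, -3.134, -0.0]
force: [0.6, -0.2, 0.1]
width: 0.0501
time_s: 2.02
tool_pos: [0.5729, -0.0863, 0.115]
tool_rot: [0.197, -3.128, -0.002]
force: [-1.2, 0.9, 0.7]
width: 0.0501
t 2.02 stageTCP [-13.5 -71.7 115. ] jaw -0.002 z-ax [-0.008  0.001 -1.   ] F [-1.2  0.9  0.7] w 50.1 q [ 0.11  0.68 -0.02  1.82  0.02  0.65  1.78]
shift cm [-1.4  -1.33  6.68]
turn -0.002
```

View pics/c1.png

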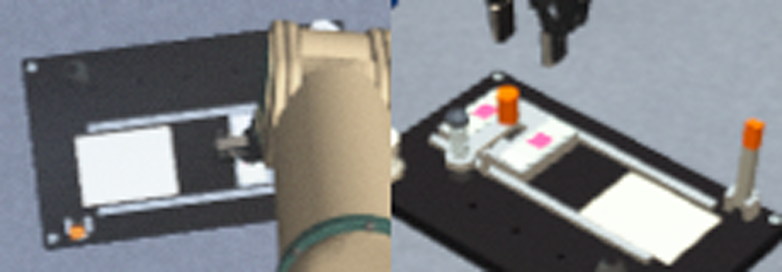

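The top view is blocked by the arm. In the scene view the open jaws hang above the knob, short of it by about 14 mm in x and 13 mm in y, which agrees with the measured pose. I correct that, then descend.

```bash
python3 -m crank '[{"translation":[-1.4,-1.3,0],"turn":0,"gripper":5},{"translation":[-1.4,-1.3,0],"turn":0,"gripper":5},{"translation":[-1.4,-1.3,2],"turn":0,"gripper":5},{"translation":[-1.4,-1.3,3],"turn":0,"gripper":5},{"translation":[-1.4,-1.3,3],"turn":0,"gripper":5}]'; python3 -c "
from h import *
go((0,-85,48),0)
for n in ('top','scene'): cv2.imwrite(f'pics/{n}2.png',bot.grab_frame(n)[:,:,::-1])
b=cv2.imread('pics/scene2.png')[160:240,250:365]
cv2.imwrite('pics/c2.png',cv2.resize(b,None,fx=5,fy=5,interpolation=cv2.INTER_CUBIC))
go((0,-85,48),0)"
```

```text
time_s: 2.53
tool_pos: [0.5897, -0.0948, 0.0877]
tool_rot: [0.203, -3.131, -0.002]
force: [-0.4, 0.7, -0.0]
width: 0.0503
t 2.53 stageTCP [  2.  -82.4  87.7] jaw 0.002 z-ax [-0.004  0.001 -1.   ] F [-0.4  0.7 -0. ] w 50.3 q [ 0.13  0.74 -0.02  1.78  0.02  0.62  1.79]
shift cm [ 0.19 -0.27  3.97]
turn 0.002
t 2.63 stageTCP [  3.3 -83.1  89.2] jaw 0.001 z-ax [-0.001  0.    -1.   ] F [ 0.8 -0.3  0. ] w 50.2 q [ 0.13  0.74 -0.02  1.78  0.02  0.62  1.79]
shift cm [ 0.33 -0.2   4.12]
turn 0.001
```

View pics/c2.png

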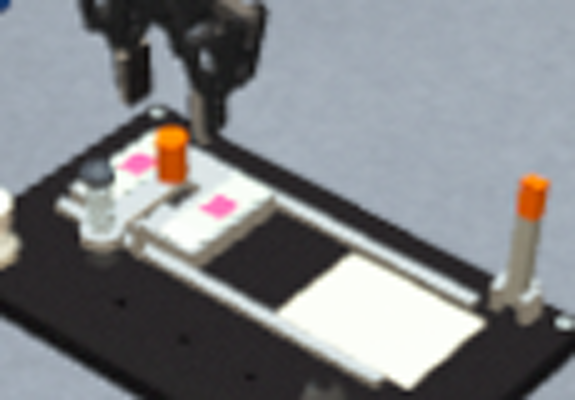

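```bash
python3 -c "
from h import *
for q in [(3,-58,97),(3,-108,97),(3,-83,90),(0,-85,75)]:
    u=proj(S(p,q),'scene'); print(q,((u+.5-[250,160])*5-.5).round(0))"
```

```text
(3, -58, 97) [202. 124.]
(3, -108, 97) [139.  91.]
(3, -83, 90) [171. 117.]
(0, -85, 75) [173. 134.]
```

```bash
python3 -m crank '[{"translation":[0.3,-0.2,0.5],"turn":0,"gripper":5},{"translation":[0.3,-0.2,2],"turn":0,"gripper":5},{"translation":[0.3,-0.2,3.2],"turn":0,"gripper":5},{"translation":[0.3,-0.2,4.1],"turn":0,"gripper":5},{"translation":[0.3,-0.2,4.1],"turn":0,"gripper":5}]'; python3 -m crank '[{"translation":[0,0,0],"turn":0,"gripper":5},{"translation":[0,0,0],"turn":0,"gripper":3.2},{"translation":[0,0,0],"turn":0,"gripper":3.2}]';  python3 -c "
from h import *
go((0,-85,48),0)"
```

```text
time_s: 3.05
tool_pos: [0.5872, -0.0982, 0.046]
tool_rot: [0.201, -3.132, -0.001]
force: [-0.4, -0.1, -0.2]
width: 0.0504
time_s: 3.3
tool_pos: [0.5893, -0.0985, 0.0484]
tool_rot: [-0.201, 3.134, -0.0]
force: [-0.0, -0.5, -0.0]
width: 0.0318
t 3.3 stageTCP [  1.2 -86.   48.4] jaw 0.0 z-ax [ 0.001 -0.    -1.   ] F [-0.  -0.5 -0. ] w 31.8 q [ 0.13  0.8  -0.02  1.8   0.03  0.54  1.79]
shift cm [0.12 0.1  0.04]
turn 0.0
```

Close on the knob.

```bash
python3 -m crank '[{"translation":[0.1,0.05,0],"turn":0,"gripper":2.5},{"translation":[0.1,0.05,0],"turn":0,"gripper":1.5},{"translation":[0.1,0.05,0],"turn":0,"gripper":1.5},{"translation":[0.1,0.05,0],"turn":0,"gripper":1.5},{"translation":[0.1,0.05,0],"turn":0,"gripper":1.5}]' 60;  python3 -c "
from h import *
go((0,-85,48),0)
cv2.imwrite('pics/c3.png',cv2.resize(bot.grab_frame('scene')[160:240,250:365,::-1],None,fx=5,fy=5,interpolation=cv2.INTER_CUBIC))"
```

```text
time_s: 3.72
tool_pos: [0.588, -0.0984, 0.0487]
tool_rot: [-0.201, 3.134, -0.001]
force: [-1.2, -0.6, 6.5]
width: 0.0183
t 3.72 stageTCP [ -0.1 -85.7  48.7] jaw 0.0 z-ax [ 0.001 -0.    -1.   ] F [-1.2 -0.6  6.5] w 18.3 q [ 0.13  0.8  -0.02  1.81  0.03  0.54  1.79]
shift cm [-0.01  0.07  0.07]
turn 0.0
```

View pics/c3.png

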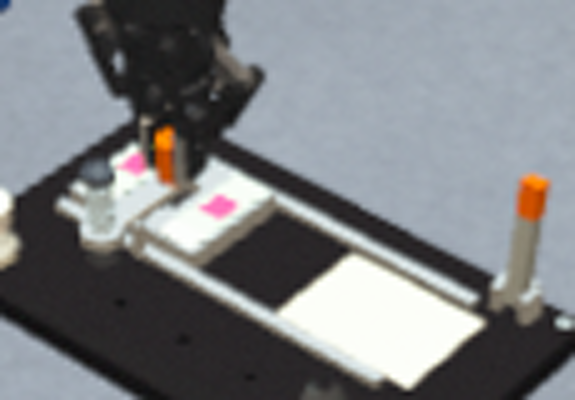

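```bash
python3 -m crank '[{"translation":[0,0,-0.3],"turn":0,"gripper":1.5},{"translation":[0,0,-0.6],"turn":0,"gripper":1.5},{"translation":[0,0,-0.9],"turn":0,"gripper":1.5},{"translation":[0,0,-1.2],"turn":0,"gripper":1.5},{"translation":[0,0,-1.6],"turn":0,"gripper":1.5}]' 70;  python3 -m crank '[{"translation":[0,0,0],"turn":0,"gripper":1.5},{"translation":[0,0,0],"turn":0,"gripper":1.5}]'; python3 -c "
from h import *
go((0,-85,48),0)
cv2.imwrite('pics/c4.png',cv2.resize(bot.grab_frame('scene')[160:240,250:365,::-1],None,fx=5,fy=5,interpolation=cv2.INTER_CUBIC))"
```

```text
time_s: 4.18
tool_pos: [0.588, -0.0983, 0.0636]
tool_rot: [-0.201, 3.135, -0.0]
force: [4.3, -1.8, -9.7]
width: 0.0177
time_s: 4.35
tool_pos: [0.588, -0.0983, 0.0639]
tool_rot: [-0.201, 3.135, -0.0]
force: [4.6, -2.7, -10.9]
width: 0.0179
t 4.35 stageTCP [ -0.1 -85.6  63.9] jaw 0.0 z-ax [ 0.001 -0.    -1.   ] F [  4.6  -2.7 -10.9] w 17.9 q [ 0.13  0.77 -0.02  1.8   0.03  0.57  1.79]
shift cm [-0.01  0.06  1.59]
turn 0.0
```

View pics/c4.png

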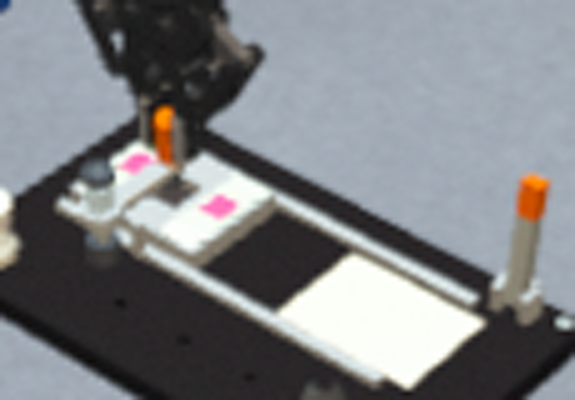

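Lifted about 15 mm with roughly 10 N of spring load, and the toe is clear of the pocket. Next I swing clockwise about the post.

```bash
python3 -m crank '[{"translation":[-0.03,0.62,0],"turn":0.1,"gripper":1.5},{"translation":[-0.12,1.23,0],"turn":0.2,"gripper":1.5},{"translation":[-0.28,1.83,0],"turn":0.3,"gripper":1.5},{"translation":[-0.49,2.41,0],"turn":0.4,"gripper":1.5},{"translation":[-0.76,2.97,0],"turn":0.5,"gripper":1.5}]';python3 -c "
from h import *
go()
cv2.imwrite('pics/c5.png',cv2.resize(bot.grab_frame('scene')[160:240,250:365,::-1],None,fx=5,fy=5,interpolation=cv2.INTER_CUBIC))"
```

```text
time_s: 4.82
tool_pos: [0.5917, -0.0673, 0.0637]
tool_rot: [0.588, 3.086, 0.0]
force: [5.2, -0.9, -10.5]
width: 0.0182
t 4.82 stageTCP [  7.6 -55.4  63.7] jaw -0.504 z-ax [ 0.001  0.    -1.   ] F [  5.2  -0.9 -10.5] w 18.2 q [-0.01  0.78  0.12  1.81 -0.16  0.57  1.4 ]
```

View pics/c5.png

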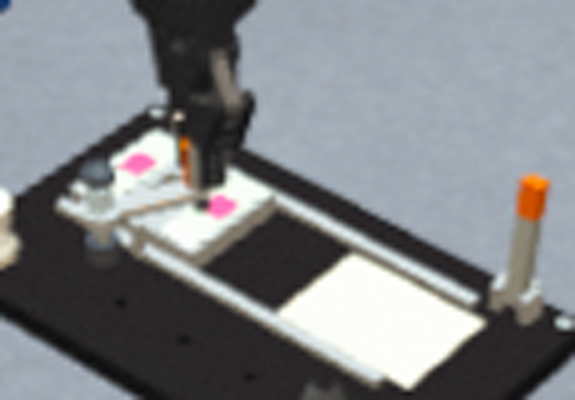

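The finger has swung about 0.5 rad, still lifted, and the lateral force is small.

```bash
python3 -m crank '[{"translation":[-0.03,0.62,0],"turn":0.1,"gripper":1.5},{"translation":[-0.12,1.23,0],"turn":0.2,"gripper":1.5},{"translation":[-0.28,1.83,0],"turn":0.3,"gripper":1.5},{"translation":[-0.49,2.41,0],"turn":0.4,"gripper":1.5},{"translation":[-0.76,2.97,0],"turn":0.5,"gripper":1.5}]';python3 -c "
from h import *
go()"
```

```text
time_s: 5.28
tool_pos: [0.6095, -0.0424, 0.0636]
tool_rot: [1.33, 2.846, 0.0]
force: [4.0, -2.9, -10.1]
width: 0.0178
t 5.28 stageTCP [ 28.4 -32.9  63.6] jaw -1.002 z-ax [ 0.  0. -1.] F [  4.   -2.9 -10.1] w 17.8 q [-0.14  0.81  0.26  1.76 -0.33  0.61  1.02]
```

```bash
python3 -m crank '[{"translation":[-0.03,0.62,0],"turn":0.1,"gripper":1.5},{"translation":[-0.12,1.23,0],"turn":0.2,"gripper":1.5},{"translation":[-0.28,1.83,0],"turn":0.3,"gripper":1.5},{"translation":[-0.49,2.41,0],"turn":0.4,"gripper":1.5},{"translation":[-0.76,2.97,0],"turn":0.5,"gripper":1.5}]';python3 -c "
from h import *
go()
cv2.imwrite('pics/c6.png',cv2.resize(bot.grab_frame('scene')[160:240,250:365,::-1],None,fx=5,fy=5,interpolation=cv2.INTER_CUBIC))"
```

```text
time_s: 5.7
tool_pos: [0.6371, -0.0288, 0.0634]
tool_rot: [-1.992, -2.429, -0.0]
force: [3.7, -1.8, -10.0]
width: 0.0178
t 5.7 stageTCP [ 57.5 -22.9  63.4] jaw -1.502 z-ax [-0.  0. -1.] F [  3.7  -1.8 -10. ] w 17.8 q [-0.24  0.86  0.41  1.69 -0.49  0.7   0.62]
```

View pics/c6.png

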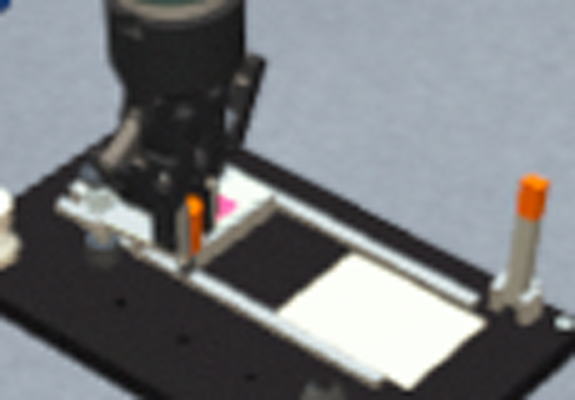

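```bash
python3 -m crank '[{"translation":[-0.03,0.62,0],"turn":0.1,"gripper":1.5},{"translation":[-0.03,0.62,0.5],"turn":0.1,"gripper":1.5},{"translation":[-0.03,0.62,1],"turn":0.1,"gripper":1.5},{"translation":[-0.03,0.62,1.6],"turn":0.1,"gripper":1.5},{"translation":[-0.03,0.62,1.7],"turn":0.1,"gripper":1.5}]';python3 -c "
from h import *
go()"
```

```text
time_s: 6.17
tool_pos: [0.6429, -0.0276, 0.0463]
tool_rot: [-2.105, -2.33, -0.001]
force: [2.5, 0.2, -1.0]
width: 0.0178
t 6.17 stageTCP [ 63.4 -22.4  46.3] jaw -1.597 z-ax [-0.     0.002 -1.   ] F [ 2.5  0.2 -1. ] w 17.8 q [-0.24  0.89  0.42  1.68 -0.53  0.69  0.55]
```

```bash
python3 -m crank '[{"translation":[0,0,0],"turn":0,"gripper":2.4},{"translation":[0,0,0],"turn":0,"gripper":3},{"translation":[0,0,0],"turn":0,"gripper":4.5},{"translation":[0,0,0],"turn":0,"gripper":4.5},{"translation":[0,0,0],"turn":0,"gripper":4.5}]' 40;python3 -c "
from h import *
go()
cv2.imwrite('pics/c7.png',cv2.resize(bot.grab_frame('scene')[160:240,250:365,::-1],None,fx=5,fy=5,interpolation=cv2.INTER_CUBIC))"
```

```text
time_s: 6.58
tool_pos: [0.6429, -0.0287, 0.0474]
tool_rot: [-2.109, -2.328, -0.0]
force: [-0.5, -0.2, 1.0]
width: 0.045
t 6.58 stageTCP [ 63.3 -23.5  47.4] jaw -1.6 z-ax [-0.  0. -1.] F [-0.5 -0.2  1. ] w 45.0 q [-0.24  0.89  0.42  1.68 -0.53  0.69  0.55]
```

View pics/c7.png

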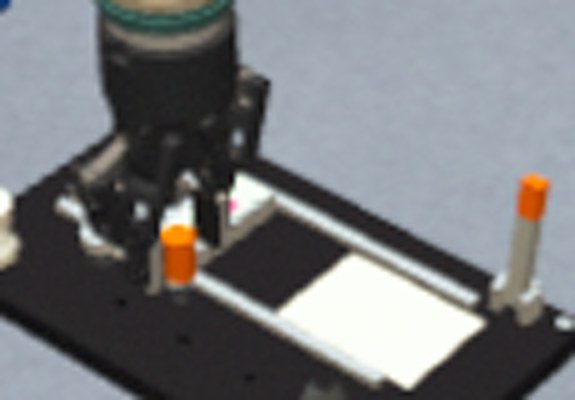

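Released: the knob is upright beside the track at crop (178,250), free between the open jaws. I retreat upward and then look.

```bash
python3 -m crank '[{"translation":[0,0,-2],"turn":0,"gripper":4.5},{"translation":[0,0,-5],"turn":0,"gripper":4.5},{"translation":[0,0,-8],"turn":0,"gripper":4.5},{"translation":[0,0,-11],"turn":0,"gripper":3},{"translation":[0,0,-11],"turn":0,"gripper":3}]' 40;python3 -c "
from h import *
go((-110,131,150))"
```

```text
time_s: 7.05
tool_pos: [0.6468, -0.0297, 0.1633]
tool_rot: [2.103, 2.322, 0.01]
force: [0.4, -0.3, 0.5]
width: 0.03
t 7.05 stageTCP [ 67.  -25.  163.3] jaw -1.6 z-ax [ 0.01  -0.001 -1.   ] F [ 0.4 -0.3  0.5] w 30.0 q [-0.29  0.75  0.51  1.61 -0.44  0.89  0.49]
shift cm [ 15.09 -18.16   1.11]
```

```bash
python3 -m crank '[{"translation":[15,-18.2,0],"turn":0,"gripper":0},{"translation":[15,-18.2,0],"turn":0,"gripper":0},{"translation":[15,-18.2,0],"turn":0,"gripper":0},{"translation":[15,-18.2,0],"turn":0,"gripper":0},{"translation":[15,-18.2,0],"turn":0,"gripper":0}]' 40;python3 -m crank '[{"translation":[1,-3,0],"turn":0,"gripper":0},{"translation":[1,-3,0],"turn":0,"gripper":0}]' 40; python3 -c "
from h import *
go((-110,131,78))
for n in ('top','scene'): cv2.imwrite(f'pics/{n}8.png',bot.grab_frame(n)[:,:,::-1])
a=cv2.imread('pics/top8.png')[145:225,265:380];b=cv2.imread('pics/scene8.png')[160:240,250:365]
cv2.imwrite('pics/c8.png',cv2.resize(np.hstack([a,b]),None,fx=3.4,fy=3.4,interpolation=cv2.INTER_CUBIC))"
```

```text
time_s: 7.47
tool_pos: [0.468, 0.0882, 0.1568]
tool_rot: [-2.109, -2.328, -0.0]
force: [0.1, 0.2, 0.4]
width: -0.0
time_s: 7.63
tool_pos: [0.4306, 0.0968, 0.1561]
tool_rot: [-2.097, -2.327, 0.009]
force: [-1.1, -0.3, 0.1]
width: 0.0
t 7.63 stageTCP [-131.3  128.   156.1] jaw -1.595 z-ax [-0.01   0.002 -1.   ] F [-1.1 -0.3  0.1] w 0.0 q [-0.65  0.52  0.53  2.16 -0.47  0.59  0.33]
shift cm [0.33 2.2  7.79]
```

View pics/c8.png

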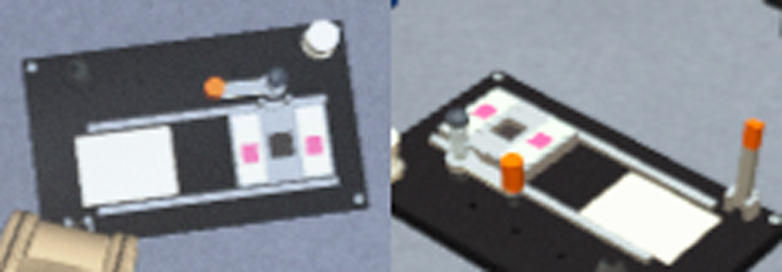

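The finger is aside: in the top crop the knob is at (214,87) and the post at (277,75), with the bar parallel to the track. The carrier's pocket is empty and the carrier has not moved. The flag still stands. Next I descend outside the flag.

```bash
python3 -m crank '[{"translation":[0.3,0.8,2.5],"turn":0,"gripper":0},{"translation":[0.3,0.8,5.5],"turn":0,"gripper":0},{"translation":[0.3,0.8,7.8],"turn":0,"gripper":0},{"translation":[0.3,0.8,7.8],"turn":0,"gripper":0}]' 40; python3 -c "
from h import *
go((-40,131,78))
print(ray((265+214/3.4,145+87/3.4),'top',.072), S(p,(62,-23,72)))
cv2.imwrite('pics/c9.png',cv2.resize(bot.grab_frame('scene')[160:240,290:405,::-1],None,fx=5,fy=5,interpolation=cv2.INTER_CUBIC))"
```

```text
time_s: 8.07
tool_pos: [0.4462, 0.0971, 0.0758]
tool_rot: [-2.109, -2.325, 0.007]
force: [-0.3, 0.2, -0.5]
width: -0.0003
t 8.07 stageTCP [-115.8  126.3   75.8] jaw -1.601 z-ax [-0.005 -0.002 -1.   ] F [-0.3  0.2 -0.5] w -0.3 q [-0.52  0.67  0.37  2.18 -0.61  0.4   0.44]
shift cm [ 0.7   7.56 -0.26]
[ 0.63942904 -0.02955088  0.072     ] [ 0.64157314 -0.02831024  0.072     ]
```

View pics/c9.png

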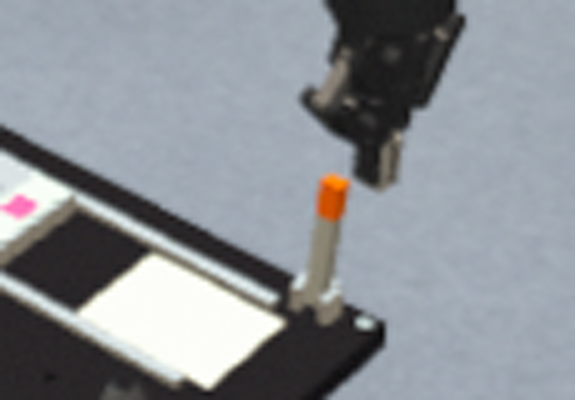

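Shut fingers are beside the standing flag on the robot's side. I push it over slowly toward +x.

```bash
python3 -m crank '[{"translation":[0.4,1.2,0],"turn":0,"gripper":0},{"translation":[0.4,2.4,0],"turn":0,"gripper":0},{"translation":[0.4,3.4,0],"turn":0,"gripper":0},{"translation":[0.4,4.2,0],"turn":0,"gripper":0},{"translation":[0.4,5,0],"turn":0,"gripper":0}]'; python3 -c "
from h import *
go((-40,131,78))
cv2.imwrite('pics/c10.png',cv2.resize(bot.grab_frame('scene')[160:240,290:405,::-1],None,fx=5,fy=5,interpolation=cv2.INTER_CUBIC))"
```

```text
time_s: 8.53
tool_pos: [0.4979, 0.1068, 0.0801]
tool_rot: [2.108, 2.327, 0.003]
force: [-0.7, -0.2, -1.2]
width: 0.0002
t 8.53 stageTCP [-63.2 129.4  80.1] jaw -1.6 z-ax [ 0.002  0.    -1.   ] F [-0.7 -0.2 -1.2] w 0.2 q [-0.54  0.71  0.41  2.04 -0.58  0.5   0.4 ]
shift cm [0.23 2.32 0.22]
```

View pics/c10.png

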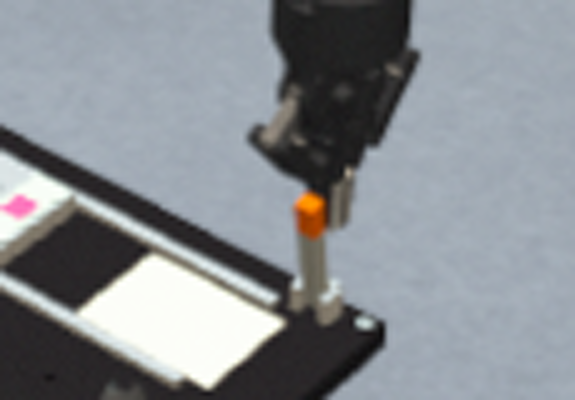

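```bash
python3 -m crank '[{"translation":[0.1,0.7,0],"turn":0,"gripper":0},{"translation":[0.1,1.4,0],"turn":0,"gripper":0},{"translation":[0.1,2,0],"turn":0,"gripper":0},{"translation":[0.1,2.5,0],"turn":0,"gripper":0},{"translation":[0.1,2.5,0],"turn":0,"gripper":0}]'; python3 -c "
from h import *
go((-40,131,78))
cv2.imwrite('pics/c11.png',cv2.resize(bot.grab_frame('scene')[160:240,290:405,::-1],None,fx=5,fy=5,interpolation=cv2.INTER_CUBIC))"
```

```text
time_s: 9.0
tool_pos: [0.5223, 0.1106, 0.0789]
tool_rot: [2.108, 2.328, 0.001]
force: [-0.5, 0.1, 0.2]
width: 0.0002
t 9.0 stageTCP [-38.6 130.   78.9] jaw -1.6 z-ax [ 0.001 -0.    -1.   ] F [-0.5  0.1  0.2] w 0.2 q [-0.54  0.74  0.43  1.98 -0.56  0.54  0.38]
shift cm [ 0.1  -0.14  0.09]
```

View pics/c11.png

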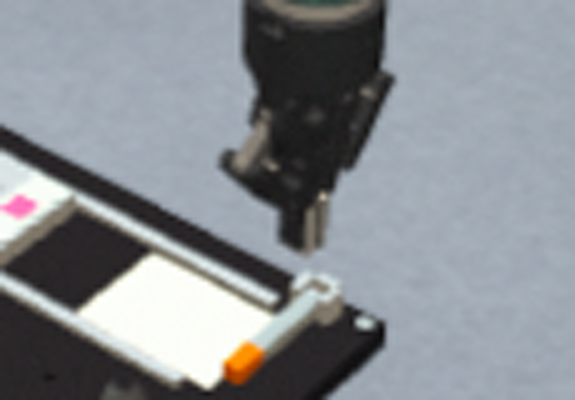

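The flag is down across the track, with its orange end at crop (243,363). I go up and move behind the carrier.

```bash
python3 -m crank '[{"translation":[0,0,-3],"turn":0,"gripper":0},{"translation":[0,0,-6],"turn":0,"gripper":3},{"translation":[-4,0.5,-7],"turn":0,"gripper":3},{"translation":[-8,1,-7],"turn":0,"gripper":3},{"translation":[-12,1.5,-7],"turn":0,"gripper":3}]'; python3 -c "
from h import *
go((-6,-165,140),-1.571)"
```

```text
time_s: 9.47
tool_pos: [0.5481, -0.0075, 0.1499]
tool_rot: [2.104, 2.332, 0.002]
force: [-0.2, -0.2, -0.7]
width: 0.03
t 9.47 stageTCP [-28.    9.5 149.9] jaw -1.596 z-ax [ 0.002  0.    -1.   ] F [-0.2 -0.2 -0.7] w 30.0 q [-0.36  0.64  0.51  1.9  -0.46  0.72  0.51]
shift cm [-17.39   2.65   0.99]
turn -0.025
```

```bash
python3 -m crank '[{"translation":[-17,2.6,0],"turn":-0.025,"gripper":3},{"translation":[-17,2.6,0],"turn":-0.025,"gripper":3},{"translation":[-17,2.6,0],"turn":-0.025,"gripper":3},{"translation":[-17,2.6,0],"turn":-0.025,"gripper":3},{"translation":[-17,2.6,0],"turn":-0.025,"gripper":3}]'; python3 -m crank '[{"translation":[0,0,1],"turn":0,"gripper":3},{"translation":[0,0,1],"turn":0,"gripper":3}]'; python3 -c "
from h import *
go((-6,-160,60),-1.571)
cv2.imwrite('pics/c12.png',cv2.resize(bot.grab_frame('scene')[140:220,240:355,::-1],None,fx=5,fy=5,interpolation=cv2.INTER_CUBIC))"
```

```text
time_s: 9.88
tool_pos: [0.5901, -0.1849, 0.1497]
tool_rot: [2.087, 2.339, -0.007]
force: [0.1, -0.9, 1.0]
width: 0.0297
time_s: 10.05
tool_pos: [0.5886, -0.1729, 0.1367]
tool_rot: [-2.078, -2.35, 0.001]
force: [-0.2, 0.7, 0.4]
width: 0.0298
t 10.05 stageTCP [  -8.9 -159.6  136.7] jaw -1.576 z-ax [-0.004  0.002 -1.   ] F [-0.2  0.7  0.4] w 29.8 q [-0.04  0.74  0.47  1.72 -0.44  0.8   0.76]
shift cm [-0.06  0.32  7.67]
turn -0.005
```

View pics/c12.png

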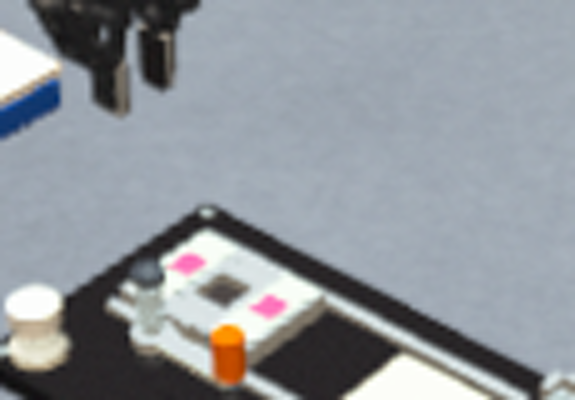

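```bash
python3 -m crank '[{"translation":[-0.1,0.2,2.5],"turn":0,"gripper":3},{"translation":[-0.1,0.2,5],"turn":0,"gripper":3},{"translation":[-0.1,0.2,7.6],"turn":0,"gripper":3},{"translation":[-0.1,0.2,8.5],"turn":0,"gripper":3},{"translation":[-0.1,0.2,8.5],"turn":0,"gripper":3}]'; python3 -c "
from h import *
go((-6,-160,25),-1.571)
cv2.imwrite('pics/c13.png',cv2.resize(bot.grab_frame('scene')[140:220,240:355,::-1],None,fx=5,fy=5,interpolation=cv2.INTER_CUBIC))"
```

```text
time_s: 10.52
tool_pos: [0.5906, -0.1715, 0.0514]
tool_rot: [-2.072, -2.353, 0.002]
force: [1.0, 0.0, -0.2]
width: 0.0302
t 10.52 stageTCP [  -6.8 -158.5   51.4] jaw -1.572 z-ax [-0.005  0.003 -1.   ] F [ 1.   0.  -0.2] w 30.2 q [ 0.    0.85  0.39  1.75 -0.51  0.64  0.81]
shift cm [-0.16  0.1   2.64]
turn -0.001
```

View pics/c13.png

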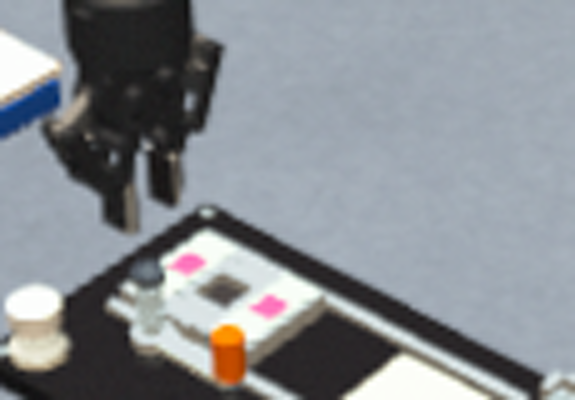

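```bash
python3 -m crank '[{"translation":[-0.1,0.1,1],"turn":0,"gripper":3},{"translation":[-0.1,0.1,2],"turn":0,"gripper":3},{"translation":[-0.1,0.1,2.7],"turn":0,"gripper":3},{"translation":[-0.1,0.1,2.7],"turn":0,"gripper":3},{"translation":[-0.1,0.1,2.7],"turn":0,"gripper":3}]'; python3 -c "
from h import *
go((-6,-160,23),-1.571)
cv2.imwrite('pics/c14.png',cv2.resize(bot.grab_frame('scene')[140:220,240:355,::-1],None,fx=5,fy=5,interpolation=cv2.INTER_CUBIC))"
```

```text
time_s: 10.98
tool_pos: [0.5934, -0.1755, 0.0266]
tool_rot: [-2.079, -2.354, 0.0]
force: [0.4, -0.1, 0.5]
width: 0.0298
t 10.98 stageTCP [  -4.6 -162.8   26.6] jaw -1.575 z-ax [-0.001  0.    -1.   ] F [ 0.4 -0.1  0.5] w 29.8 q [ 0.02  0.89  0.37  1.75 -0.52  0.6   0.83]
shift cm [ 0.28 -0.14  0.36]
turn -0.004
```

View pics/c14.png

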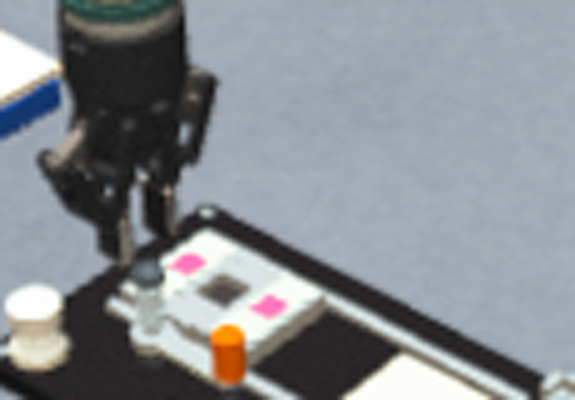

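```bash
python3 -m crank '[{"translation":[0.3,-0.1,0.35],"turn":0,"gripper":3},{"translation":[0.8,-0.1,0.35],"turn":0,"gripper":3},{"translation":[1.2,-0.1,0.35],"turn":0,"gripper":3},{"translation":[1.6,-0.1,0.35],"turn":0,"gripper":3},{"translation":[2,-0.1,0.35],"turn":0,"gripper":3}]'; python3 -c "
from h import *
go((-6,14,23),-1.571)"
```

```text
time_s: 11.45
tool_pos: [0.5902, -0.1554, 0.0235]
tool_rot: [2.079, 2.355, 0.0]
force: [0.5, -1.8, -0.5]
width: 0.0301
t 11.45 stageTCP [  -5.1 -142.5   23.5] jaw -1.574 z-ax [ 0. -0. -1.] F [ 0.5 -1.8 -0.5] w 30.1 q [-0.01  0.89  0.37  1.78 -0.53  0.58  0.81]
shift cm [15.65 -0.14  0.05]
turn -0.003
```

```bash
python3 -m crank '[{"translation":[0.5,0,0],"turn":0,"gripper":3},{"translation":[1.0,0,0],"turn":0,"gripper":3},{"translation":[1.5,0,0],"turn":0,"gripper":3},{"translation":[2.0,0,0],"turn":0,"gripper":3},{"translation":[2.5,0,0],"turn":0,"gripper":3}]'; python3 -c "
from h import *
go((-6,14,23),-1.571)
cv2.imwrite('pics/c15.png',cv2.resize(bot.grab_frame('scene')[140:220,240:355,::-1],None,fx=5,fy=5,interpolation=cv2.INTER_CUBIC))"
```

```text
time_s: 11.87
tool_pos: [0.5872, -0.1307, 0.0236]
tool_rot: [2.079, 2.354, 0.0]
force: [0.5, -1.6, 0.5]
width: 0.03
t 11.87 stageTCP [  -5.  -117.6   23.6] jaw -1.575 z-ax [ 0. -0. -1.] F [ 0.5 -1.6  0.5] w 30.0 q [-0.05  0.88  0.37  1.81 -0.55  0.56  0.79]
shift cm [13.16 -0.15  0.05]
turn -0.004
```

View pics/c15.png

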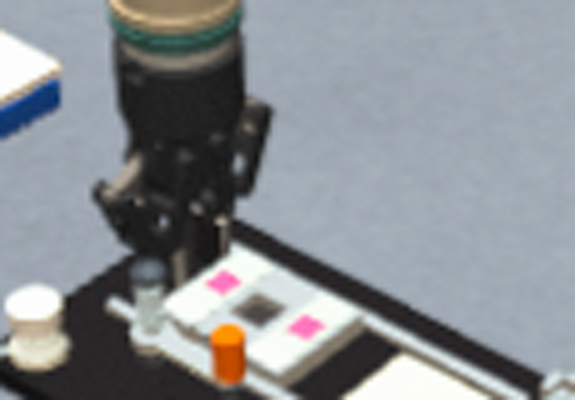

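Before passing the post, I check how far the gripper's knuckle stands out in x.

```bash
python3 -c "
from h import *
inv=lambda P:(np.array([[np.cos(p[2]),np.sin(p[2])],[-np.sin(p[2]),np.cos(p[2])]])@(P[:2]-p[:2])*1000)
for cr in [(93,192),(110,225),(140,262),(272,110)]:
  uv=((cr[0]+.5)/5-.5+240,(cr[1]+.5)/5-.5+140)
  for y in (-128,-118,-107):
    z=np.linspace(.02,.25,2301); q=np.array([inv(ray(uv,'scene',a)) for a in z]); i=np.argmin(abs(q[:,1]-y)); print(cr,y,'x',q[i,0].round(0),'z',(z[i]*1e3).round(0))
"
```

```text
(93, 192) -128 x 61.0 z 120.0Traceback (most recent call last):
  File "<string>", line 7, in <module>
    z=np.linspace(.02,.25,2301); q=np.array([inv(ray(uv,'scene',a)) for a in z]); i=np.argmin(abs(q[:,1]-y)); print(cr,y,'x',q[i,0].round(0),'z',(z[i]*1e3).round(0))
                                                 ~~~^^^^^^^^^^^^^^
  File "h.py", line 8, in ray
    c=bot.camera_params(n); d=np.linalg.inv(c["mtx"])@np.array([uv[0],uv[1],1]); d=c["pose"][:3,:3]@np.array([d[0],-d[1],-d[2]]); o=c["pose"][:3,3]
ValueError: time passes only in moves, steps and waits
```

The knuckle stands about 60 mm out in x at z≈110 mm, which is too close to the post. I'll back off, turn the gripper 90° so the knuckles lie along the track, and push with shut fingers.

```bash
python3 -m crank '[{"translation":[-1,0,0],"turn":0,"gripper":3},{"translation":[-2.5,0,-1],"turn":0,"gripper":3},{"translation":[-3.5,0,-4],"turn":0,"gripper":0},{"translation":[-3.5,0,-7],"turn":0.1,"gripper":0},{"translation":[-3.5,0,-7],"turn":0.2,"gripper":0}]' && python3 -m crank '[{"translation":[0,0,0],"turn":1.35,"gripper":0},{"translation":[0,0,0],"turn":1.35,"gripper":0},{"translation":[0,0,0],"turn":1.35,"gripper":0},{"translation":[0,0,0],"turn":1.35,"gripper":0},{"translation":[0,0,0],"turn":1.35,"gripper":0}]' && python3 -c "
from h import *
go((0,-155,40),0)"
```

```text
time_s: 12.33
tool_pos: [0.5945, -0.1698, 0.0988]
tool_rot: [2.306, 2.121, 0.006]
force: [-0.1, -0.8, 0.4]
width: 0.0001
time_s: 12.75
tool_pos: [0.5913, -0.1665, 0.0934]
tool_rot: [-2.853, -1.314, 0.0]
force: [0.8, 0.2, 0.6]
width: -0.0001
t 12.75 stageTCP [  -5.5 -153.7   93.4] jaw -2.406 z-ax [-0.  0. -1.] F [0.8 0.2 0.6] w -0.1 q [-0.15  0.85  0.66  1.75 -0.7   0.79  0.15]
shift cm [0.32 0.47 5.34]
turn 0.735
```

```bash
python3 -m crank '[{"translation":[0,0,0],"turn":0.735,"gripper":0},{"translation":[0,0,0],"turn":0.735,"gripper":0},{"translation":[0,0,0],"turn":0.735,"gripper":0},{"translation":[0,0,0],"turn":0.735,"gripper":0},{"translation":[0,0,0],"turn":0.735,"gripper":0}]' && python3 -m crank '[{"translation":[0,0,0],"turn":0.13,"gripper":0},{"translation":[0,0,0],"turn":0.13,"gripper":0}]'; python3 -c "
from h import *
go((0,-142,24),0)"
```

```text
time_s: 13.17
tool_pos: [0.5913, -0.1665, 0.0934]
tool_rot: [-3.119, -0.373, 0.0]
force: [-0.5, 0.6, -0.5]
width: -0.0002
time_s: 13.33
tool_pos: [0.5912, -0.1663, 0.093]
tool_rot: [3.136, 0.175, -0.002]
force: [-0.0, -0.1, -0.4]
width: 0.0001
t 13.33 stageTCP [  -5.5 -153.4   93. ] jaw -3.158 z-ax [-0.001 -0.001 -1.   ] F [-0.  -0.1 -0.4] w 0.1 q [-0.24  0.92  0.85  1.75 -0.88  0.89 -0.46]
shift cm [ 0.54 -1.15  6.9 ]
turn -0.016
```

```bash
python3 -m crank '[{"translation":[0.3,-0.5,2],"turn":-0.016,"gripper":0},{"translation":[0.5,-0.8,4],"turn":-0.016,"gripper":0},{"translation":[0.5,-0.8,5.5],"turn":-0.016,"gripper":0},{"translation":[0.5,-0.8,6.4],"turn":-0.016,"gripper":0},{"translation":[0.5,-0.8,6.9],"turn":-0.016,"gripper":0}]'; python3 -m crank '[{"translation":[0,0,0],"turn":0,"gripper":0}]'; python3 -c "
from h import *
go((0,-142,24),0)
cv2.imwrite('pics/c16.png',cv2.resize(bot.grab_frame('scene')[140:220,240:355,::-1],None,fx=5,fy=5,interpolation=cv2.INTER_CUBIC))"
```

```text
time_s: 13.75
tool_pos: [0.5946, -0.1576, 0.023]
tool_rot: [-3.134, -0.206, 0.003]
force: [0.2, -0.0, -0.5]
width: 0.0002
time_s: 13.83
tool_pos: [0.5947, -0.1578, 0.0235]
tool_rot: [-3.135, -0.205, 0.002]
force: [0.4, 0.2, 1.0]
width: 0.0001
t 13.83 stageTCP [  -1.  -145.4   23.5] jaw -3.139 z-ax [-0.002  0.    -1.   ] F [0.4 0.2 1. ] w 0.1 q [-0.22  1.01  0.76  1.77 -0.97  0.79 -0.39]
shift cm [ 0.1  -0.34 -0.05]
turn 0.003
```

View pics/c16.png

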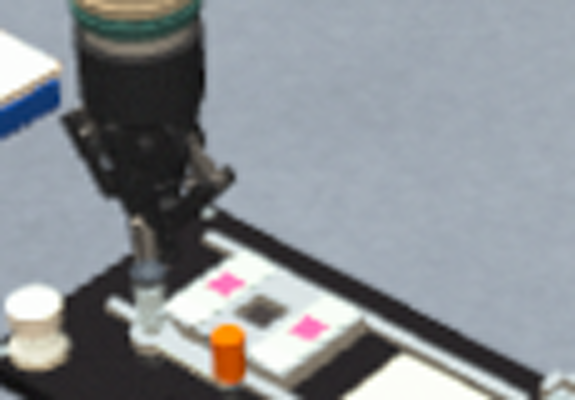

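```bash
python3 -m crank '[{"translation":[0.1,-0.7,0],"turn":0,"gripper":0},{"translation":[0.1,-1.4,0],"turn":0,"gripper":0},{"translation":[0.1,-2.0,0],"turn":0,"gripper":0},{"translation":[0.1,-2.5,0],"turn":0,"gripper":0},{"translation":[0.1,-3.1,0],"turn":0,"gripper":0}]'; python3 -m crank '[{"translation":[0,-0.7,0],"turn":0,"gripper":0},{"translation":[0,-1.4,0],"turn":0,"gripper":0},{"translation":[0,-2.1,0],"turn":0,"gripper":0},{"translation":[0,-2.8,0],"turn":0,"gripper":0},{"translation":[0,-3.5,0],"turn":0,"gripper":0}]'; python3 -c "
from h import *
go((0,11,24),0)
cv2.imwrite('pics/c17.png',cv2.resize(bot.grab_frame('scene')[150:240,250:379,::-1],None,fx=5,fy=5,interpolation=cv2.INTER_CUBIC))"
```

```text
time_s: 14.3
tool_pos: [0.5926, -0.1258, 0.0248]
tool_rot: [3.134, 0.206, 0.001]
force: [-0.3, -1.3, -0.2]
width: 0.0001
time_s: 14.72
tool_pos: [0.588, -0.0915, 0.0247]
tool_rot: [3.134, 0.205, 0.001]
force: [-0.0, -2.9, 2.7]
width: -0.0001
t 14.72 stageTCP [  0.8 -78.8  24.7] jaw -3.139 z-ax [ 0.001 -0.001 -1.   ] F [-0.  -2.9  2.7] w -0.1 q [-0.33  0.99  0.75  1.83 -0.99  0.75 -0.45]
shift cm [-0.05 -8.98  0.06]
turn 0.003
```

View pics/c17.png

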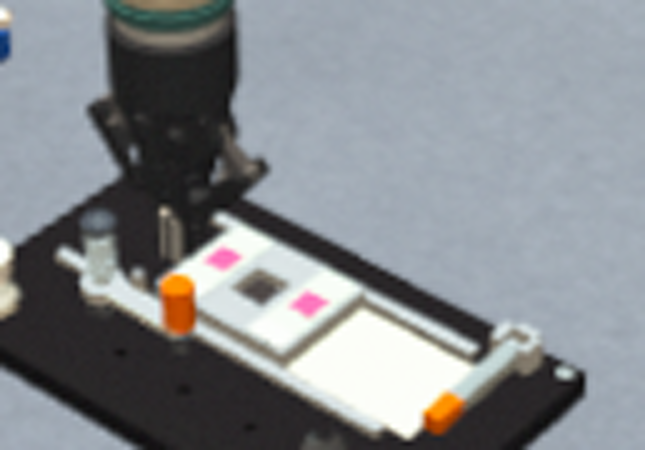

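The carrier is sliding squarely between the rails at about 3 N, and the gripper clears the post and knob.

```bash
python3 -m crank '[{"translation":[0,-0.7,0],"turn":0,"gripper":0},{"translation":[0,-1.4,0],"turn":0,"gripper":0},{"translation":[0,-2.1,0],"turn":0,"gripper":0},{"translation":[0,-2.8,0],"turn":0,"gripper":0},{"translation":[0,-3.5,0],"turn":0,"gripper":0}]'; python3 -m crank '[{"translation":[0,-0.7,0],"turn":0,"gripper":0},{"translation":[0,-1.4,0],"turn":0,"gripper":0},{"translation":[0,-2.1,0],"turn":0,"gripper":0},{"translation":[0,-2.8,0],"turn":0,"gripper":0},{"translation":[0,-3.5,0],"turn":0,"gripper":0}]'; python3 -c "
from h import *
go((0,11,24),0)
cv2.imwrite('pics/c18.png',cv2.resize(bot.grab_frame('scene')[150:240,250:379,::-1],None,fx=5,fy=5,interpolation=cv2.INTER_CUBIC))"
```

```text
time_s: 15.18
tool_pos: [0.5832, -0.0564, 0.0244]
tool_rot: [3.135, 0.205, 0.0]
force: [1.5, -3.6, 2.1]
width: 0.0002
time_s: 15.6
tool_pos: [0.5786, -0.0217, 0.0244]
tool_rot: [3.135, 0.205, 0.0]
force: [-0.8, -2.1, 2.5]
width: -0.0003
t 15.6 stageTCP [ 0.4 -8.4 24.4] jaw -3.139 z-ax [ 0. -0. -1.] F [-0.8 -2.1  2.5] w -0.3 q [-0.45  0.97  0.75  1.87 -1.01  0.73 -0.54]
shift cm [-0.03 -1.94  0.04]
turn 0.003
```

View pics/c18.png

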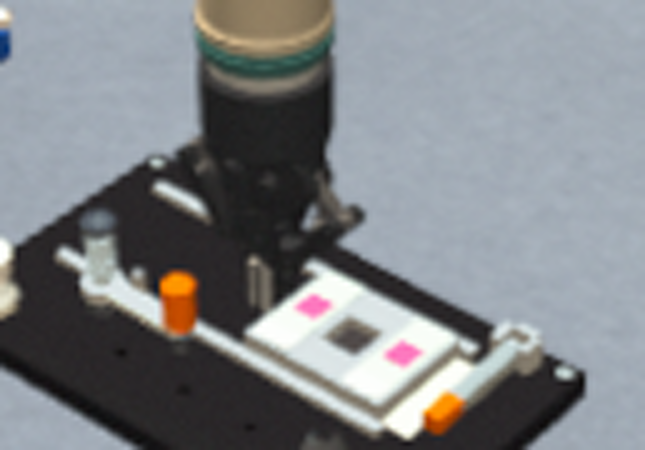

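```bash
python3 -m crank '[{"translation":[0,-0.3,0],"turn":0,"gripper":0},{"translation":[0,-0.6,0],"turn":0,"gripper":0},{"translation":[0,-0.9,0],"turn":0,"gripper":0},{"translation":[0,-1.2,0],"turn":0,"gripper":0},{"translation":[0,-1.4,0],"turn":0,"gripper":0}]';  python3 -m crank '[{"translation":[0,-0.1,0],"turn":0,"gripper":0},{"translation":[0,-0.2,0],"turn":0,"gripper":0},{"translation":[0,-0.3,0],"turn":0,"gripper":0}]'; python3 -c "
from h import *
go((0,11,24),0)
cv2.imwrite('pics/c19.png',cv2.resize(bot.grab_frame('scene')[150:240,250:379,::-1],None,fx=5,fy=5,interpolation=cv2.INTER_CUBIC))"
```

```text
time_s: 16.07
tool_pos: [0.5767, -0.008, 0.0243]
tool_rot: [-3.135, -0.205, 0.0]
force: [0.5, -1.8, 0.0]
width: 0.0001
time_s: 16.32
tool_pos: [0.5764, -0.0054, 0.0243]
tool_rot: [-3.135, -0.205, 0.0]
force: [-0.9, -1.4, 0.5]
width: 0.0002
t 16.32 stageTCP [ 0.3  8.1 24.3] jaw -3.139 z-ax [-0.  0. -1.] F [-0.9 -1.4  0.5] w 0.2 q [-0.48  0.97  0.75  1.88 -1.01  0.72 -0.56]
shift cm [-0.02 -0.29  0.03]
turn 0.003
```

View pics/c19.png

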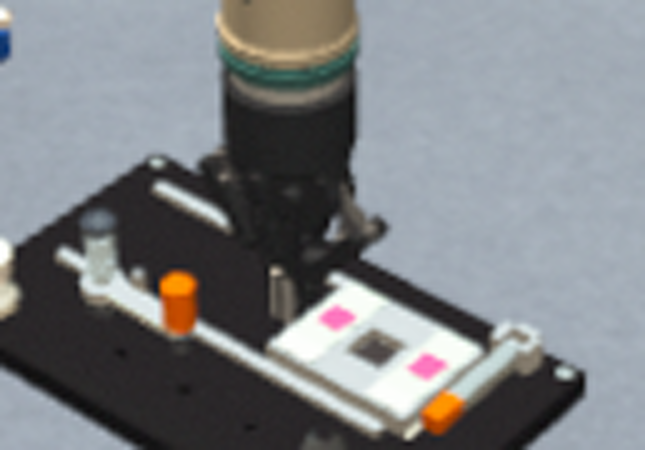

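```bash
python3 -m crank '[{"translation":[0,-0.1,0],"turn":0,"gripper":0},{"translation":[0,-0.2,0],"turn":0,"gripper":0},{"translation":[0,-0.3,0],"turn":0,"gripper":0}]'; python3 -m crank '[{"translation":[0,-0.1,0],"turn":0,"gripper":0},{"translation":[0,-0.2,0],"turn":0,"gripper":0}]'
```

```text
time_s: 16.62
tool_pos: [0.576, -0.0023, 0.0243]
tool_rot: [-3.135, -0.205, 0.0]
force: [0.8, -1.3, 0.8]
width: 0.0
time_s: 16.78
tool_pos: [0.5759, -0.0017, 0.0244]
tool_rot: [3.133, 0.204, 0.0]
force: [0.3, -4.9, -0.4]
width: -0.0002
```

```bash
python3 -m crank '[{"translation":[0,-0.1,0],"turn":0,"gripper":0},{"translation":[0,-0.2,0],"turn":0,"gripper":0}]'; python3 -c "
from h import *
go((0,11,24),0)
cv2.imwrite('pics/c20.png',cv2.resize(bot.grab_frame('scene')[190:240,300:372,::-1],None,fx=9,fy=9,interpolation=cv2.INTER_CUBIC))"
```

```text
time_s: 16.95
tool_pos: [0.5759, -0.0015, 0.0247]
tool_rot: [3.13, 0.202, 0.002]
force: [0.9, -8.5, 0.3]
width: -0.0001
t 16.95 stageTCP [ 0.2 12.  24.7] jaw -3.14 z-ax [ 0.001 -0.005 -1.   ] F [ 0.9 -8.5  0.3] w -0.1 q [-0.49  0.97  0.75  1.89 -1.01  0.72 -0.57]
shift cm [-0.02  0.1   0.07]
turn 0.001
```

View pics/c20.png

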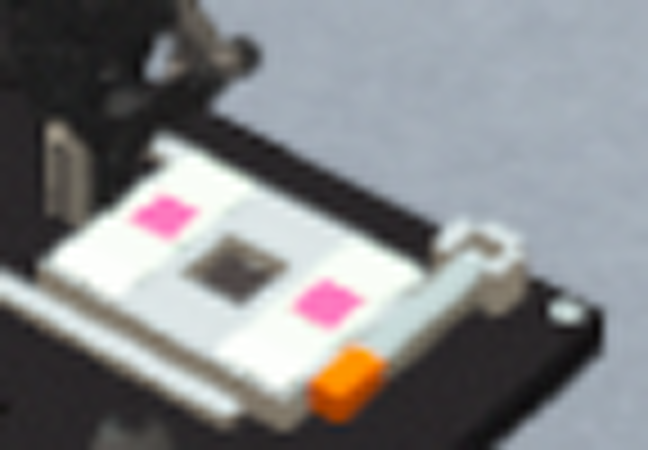

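The carrier stopped and the force rose from 1.3 to 8.5 N with the TCP at y=12 mm (about 11 expected), so it is against the flag. I back off and go up.

```bash
python3 -m crank '[{"translation":[0,0.4,0],"turn":0,"gripper":0},{"translation":[0,1.5,0],"turn":0,"gripper":0},{"translation":[0,3,0],"turn":0,"gripper":0},{"translation":[0,3,-3],"turn":0,"gripper":0},{"translation":[0,3,-6],"turn":0,"gripper":0}]'; python3 -m crank '[{"translation":[0,0,-4],"turn":0,"gripper":0},{"translation":[-2,0,-8],"turn":0,"gripper":0},{"translation":[-5,2,-11],"turn":0,"gripper":0},{"translation":[-9,4,-11],"turn":0,"gripper":0},{"translation":[-12,6,-11],"turn":0,"gripper":0}]';  python3 -m crank '[{"translation":[-4,4,0],"turn":0,"gripper":0},{"translation":[-4,8,0],"turn":0,"gripper":0},{"translation":[-4,12,0],"turn":0,"gripper":0},{"translation":[-4,16,0],"turn":0,"gripper":0},{"translation":[-4,16,0],"turn":0,"gripper":0}]'; python3 -c "
from h import *
go()
for n in ('top','scene'): cv2.imwrite(f'pics/{n}21.png',bot.grab_frame(n)[:,:,::-1])
a=cv2.imread('pics/top21.png')[145:225,265:380];b=cv2.imread('pics/scene21.png')[175:255,250:365]
cv2.imwrite('pics/c21.png',cv2.resize(np.hstack([a,b]),None,fx=3.4,fy=3.4,interpolation=cv2.INTER_CUBIC))"
```

```text
time_s: 17.42
tool_pos: [0.578, -0.0291, 0.0838]
tool_rot: [-3.134, -0.202, 0.006]
force: [1.0, 0.7, 1.1]
width: -0.0001
time_s: 17.83
tool_pos: [0.471, -0.1011, 0.196]
tool_rot: [-3.134, -0.211, -0.006]
force: [0.0, -1.0, -0.4]
width: 0.0003
time_s: 18.25
tool_pos: [0.4517, -0.2737, 0.1958]
tool_rot: [3.129, 0.193, 0.004]
force: [0.3, -0.9, 0.5]
width: -0.0001
t 18.25 stageTCP [-157.6 -242.2  195.8] jaw -3.146 z-ax [ 0.003 -0.007 -1.   ] F [ 0.3 -0.9  0.5] w -0.1 q [-0.09  0.68  0.94  1.92 -0.7   0.9  -0.25]
```

View pics/c21.png

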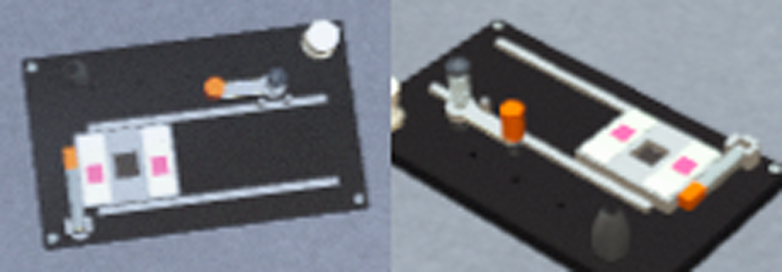

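View pics/top21.png

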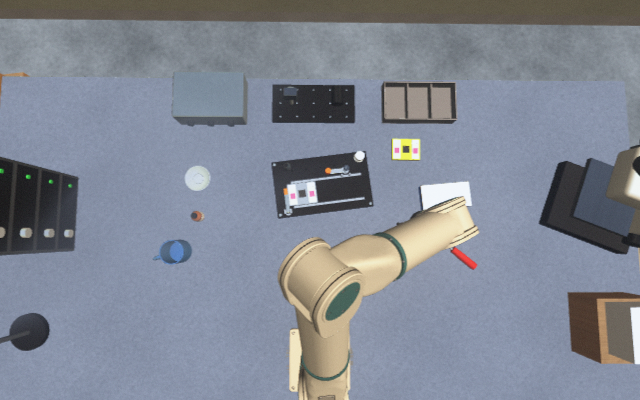

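The top view shows the carrier over the panel (pocket at crop (125,164)) touching the lowered flag at (73,185). The finger is aside, and the bystanders are where they were. One numeric check, then I hand in.

```bash
python3 -c "
from h import *
P=ray((265+125.5/3.4-.5,145+164/3.4-.5),'top',.034); d=P[:2]-p[:2]; c,s=np.cos(p[2]),np.sin(p[2]); print('carrier stage mm',(c*d[0]+s*d[1])*1e3,(-s*d[0]+c*d[1])*1e3)
print(bot.sign_off())"
```

```text
carrier stage mm -0.2541304843393568 75.39043020528206
the job is handed in; nothing more can be done
None
```

The carrier now rests against the lowered flag over the light panel. The finger is left swung aside and the flag down. The job was handed in at about 18 s of the 58 s allowed.

**What I did, in order:**
1. Gripped the orange knob and lifted the finger about 15 mm. The spring load read about 10 N, so the toe was clear of the pocket.
2. Swung the finger clockwise to about 1.6 rad, lowered it and let it go.
3. Pushed the flag over until it dropped across the track.
4. Slid the carrier along the rails with the fingertips against its end face, until the push force rose to 8.5 N against the flag.

**Last checks:**
- **Carrier:** the final picture puts its centre at stage (−0.3, 75.4) mm, against (0, 75) expected.
- **Finger:** it lies parallel to the track beside it, with its knob within about 3 mm of the expected spot. That was measured before the slide, and the final picture shows it in the same place.
- **Flag:** it lies across the track, touching the carrier.
- **Bystanders:** those in view looked where they were at the start, and the yellow look-alike was left alone. The arm hid part of the slide box and screwdriver in the last top view, but the gripper never came near either.
- **Forces:** no reading at the end of a move was over about 12 N.

**Change of plan:** a third of the way into the slide I backed off and turned the gripper 90°, because I measured its knuckle as too close to the post. The script for that check stopped with an error after its first reading, so I acted on that one reading. The two sides of the knob read 18 mm apart in the grip instead of 20, but it did not slip.

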